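Point out the mix-up on the jar tray

ROBOT

A 6-joint arm with a two-finger parallel gripper is mounted at the origin on a cart in front of the work surface, level with it; the furniture and walls round the work are solid. World frame = base frame: x ahead of the robot, y to its left, z up, the work surface at z = 0. Lengths are in m, angles in rad, forces in N, time in s.
With the tool pointing down it reaches from about 0.375 to 0.9 m from the base axis. Payload 3.1 kg.
Tool frame: the origin (TCP) lies on the front face of the gripper's body, between the roots of the fingers; the fingertips stand 70 mm ahead of it and the grasp point (between the pads) lies 51 mm ahead of it; z points along the fingers, y is the line along which they close (so a half turn about z gives the same grasp; the last joint's range is limited). The gripper opens to 87 mm and grips with 3 to 60 N. Pads are 19 mm wide; open, the fingers measure 117 mm over their backs; the gripper's body (75 mm by 190 mm) begins 51 mm behind the grasp point.
Start: joints at [-1.391, 0.527, 1.433, -0, 1.181, -0.178], TCP at [0.219, -0.585, 0.292] pointing down, gripper open.
Joint ranges: [-3.08, 3.08], [-0.75, 2.2], [0.22, 2.44], [-1.43, 4.57], [0, 2.65], [-2.85, 2.85]. Speed limits (rad/s): [2.79, 2.79, 3.14, 3.14, 3.14, 3.14].

INTERFACE

Orientations are given as a unit quaternion [x, y, z, w].
In Python, from rig import robot, cams, ticket gives the robot as it stands. The module is installed in compiled form; this text tells all that it offers.
- The arm moves only by the shell command python3 -m crank 'ROWS' [FORCE]. ROWS is JSON, a list of rows, each a list of 7 numbers: the shift along the tool's x, y, z in cm, then the turn, a rotation vector about the tool's x, y, z in rad, then the closure, from 0 (fully open) to 1 (shut). A call has 1 to 5 rows; each row shifts and turns the commanded pose from where the row before left it, along the tool's axes as they then stand; what a row does not reach is not made up. A row lasts 1/8 s, in which the tool goes at most 62.5 mm and 10.7 degrees, less where a joint would pass 70% of its speed; a pose out of reach is approached as far as the arm can. A call is refused whole if a number of a shift passes 6.25 or a number of a turn 0.188, either way. A call with a gripper value outside its range is refused whole. The fingers move at their own pace and stop on an object; FORCE is the grip in N (left out, the last holds). Time passes only in rows, so rows that do not move let the fingers close. It gives the time, the measured TCP pose, the force, the opening and the grip force at its end, in the units of the state.
- robot.get_obs(): the state, without advancing time (a new reading comes with each control period).
- cams.camera(name): name is "side" or "top" or "wrist"; returns the picture (400x640x3 uint8, red, green, blue); there is no depth.
- cams.camera_info(name): a dict with "intrinsics" (3x3 intrinsics, pixels), "pose" (4x4, takes a point from camera to world coordinates). Camera axes: x right, y down, z forward; pixel columns grow to the right and rows downward; lengths in m; the calibration is good to about 2 mm. The wrist camera is an equidistant fisheye: a pixel r from the principal point sees the ray r / f radians off the axis. A picture is of the moment at which its call begins: read the wrist's pose just before it. camera_info takes no time and is no camera call; for the wrist camera it gives the pose at the moment of the call.
- ticket.hand_in(): hands the job in; it is judged then, once.
The state is a dict: "time": time; "q": joint angles; "joint_velocities": joint speeds; "joint_torque": joint torques, N m; "position": TCP position; "tool_rot": TCP orientation; "ft_force": force on the tool from outside, world axes, zero at the start; "moment": the same for the moment, N m; "grip_width": finger opening in m; "grip_force": force on a finger pad.
Only numpy, scipy, OpenCV 4.12 (cv2) and the standard library are available. Lean on these libraries where they do the work, as an engineer would, in place of code of your own. Each camera call takes 0.05 s, during which the arm holds its last target. There are 200 camera calls.

TASK

The hand cream was put away on the bamboo jar tray and one food jar was left out on the cork trivet: show your helper the mix-up by pointing. First bring the fingertips two or three centimetres above the middle of the red lid of the hand cream and stay there for two seconds; then rise well clear and point in the same way at the lid of the jar on the trivet, and finish there, still pointing at it after two seconds. Touch, lift or move nothing, and do not point at the two jars on the tray.

Things in the scene. Friction and masses are not known exactly. Their poses are not given: they have to be found in the camera images.
- cream_lid (a point): centre of the top of the red lid of the small pot of hand cream, 58 mm in diameter and 50 mm tall; it stands in one of the three places of the bamboo tray, next to two taller storage jars (places 84 mm apart)
- jar_pods_lid (a point): centre of the top of the round cork-faced lid of the glass storage jar with brown vanilla pods and a pale label, 61 mm in diameter and 109 mm tall; stands either on the tray or on the trivet
- jar_sweets_lid (a point): centre of the top of the round cork-faced lid of the glass storage jar with pink sweets, 61 mm in diameter and 109 mm tall; stands either on the tray or on the trivet
- jar_beans_lid (a point): centre of the top of the round cork-faced lid of the glass storage jar with purple and red beans, 61 mm in diameter and 109 mm tall; stands either on the tray or on the trivet
- tray: fixed long bamboo tray with three places for jars, 84 x 262 x 12 mm, jars and pot stand on its floor 8 mm above the worktop; origin at the centre of its underside, long side along its y axis
- trivet: fixed round cork trivet, 92 mm in diameter, 8 mm thick, lying flat to the left or the right of the tray; origin at the centre of its underside. The one jar that stands on it (lid centred over it) is the jar that was left out
- mug_top (a point): bystander: cream stoneware mug with a handle, 80 x 114 x 93 mm; centre of its outline at rim height
- tumbler_top (a point): bystander: clear ribbed tumbler, 64 mm in diameter, 86 mm tall; centre of its mouth
- tin_top (a point): bystander: green and gold food tin, 57 mm in diameter, 72 mm tall; centre of its top
Mind the look-alikes: they are no part of the job. What is shaped like the part that bears jar_beans_lid but orange is not meant.

How it is judged:
By the outcome, as a careful person would: the job done as asked, in the order asked, and still so for the second after the job is handed in, with the robot touching nothing.
It also fails if it takes over 40 s, if anything falls off the work surface, if the arm or the gripper's body presses on something with over 40 N, if the wrist force passes 120 N, or if a joint passes its speed limit or range.

## Working session

There is one attempt and no reset: what is moved stays moved. The work goes in short steps, Python scripts to look and compute and a shell command to move; the robot and the scene stay as the last step left them, time stands still between calls to the robot, and variables do not carry over. Pictures are saved under pics/ and viewed, at most 10 in all, crops included, and the job is handed in when it is done.

```bash
mkdir -p pics
python3 - <<'E'
from rig import robot,cams
import cv2,numpy as np
for n in("top","side"):
    im=cams.camera(n);cv2.imwrite(f"pics/{n}0.png",im[:,:,::-1])
    i=cams.camera_info(n);print(n,np.round(i["intrinsics"],1).tolist(),np.round(i["pose"],3).tolist())
o=robot.get_obs();print(o["time"],o["position"],o["tool_rot"])
E
```

```text
top [[444.5, 0.0, 320.2], [0.0, 444.5, 194.6], [0.0, 0.0, 1.0]] [[0.013, -0.996, 0.093, 0.418], [-1.0, -0.012, 0.008, 0.06], [-0.007, -0.093, -0.996, 1.401], [0.0, 0.0, 0.0, 1.0]]
side [[425.4, 0.0, 313.3], [0.0, 425.4, 194.5], [0.0, 0.0, 1.0]] [[-0.385, -0.527, 0.758, -0.548], [-0.923, 0.227, -0.311, 0.499], [-0.009, -0.819, -0.573, 0.927], [0.0, 0.0, 0.0, 1.0]]
0.1 [ 0.21881997 -0.58488764  0.29136709] [ 9.84037714e-01  1.77957391e-01  9.29213040e-06 -9.71954243e-04]
```

View pics/top0.png

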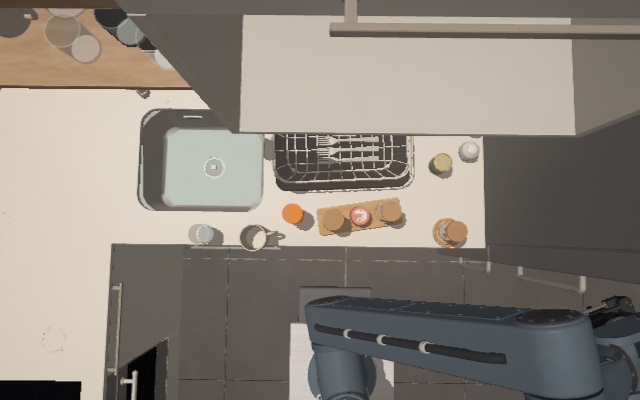

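View pics/side0.png

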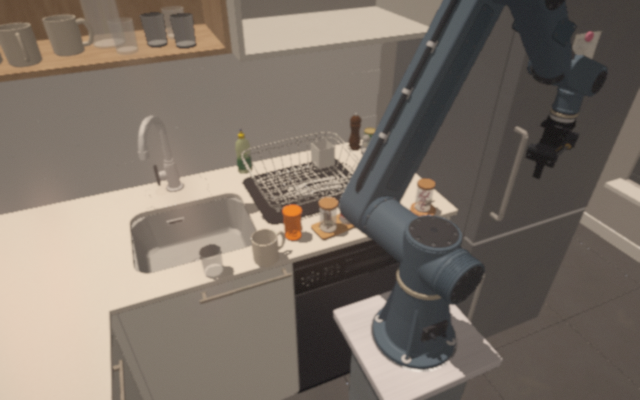

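The top view shows the tray with the red lid near (360,216) and the trivet jar's lid near (457,231). An orange look-alike is at (292,214). Next I'll zoom in and compute positions.

```bash
cat > h.py <<'E'
from rig import robot,cams
import numpy as np
from scipy.spatial.transform import Rotation as R
def back(n,u,v,z):
    i=cams.camera_info(n);K=i["intrinsics"];T=np.array(i["pose"])
    d=T[:3,:3]@np.linalg.solve(K,[u,v,1.]);return T[:3,3]+d*(z-T[2,3])/d[2]
def delta(p): # target tip -> shift in tool axes, cm
    o=robot.get_obs();r=R.from_quat(o["tool_rot"])
    return np.round(100*r.inv().apply(np.array(p)-o["position"]-r.apply([0,0,.07])),1)
E
python3 - <<'E'
from h import *
import cv2
im=cv2.imread("pics/top0.png");cv2.imwrite("pics/c0.png",cv2.resize(im[185:255,305:475],None,fx=4.7,fy=4.7,interpolation=cv2.INTER_CUBIC))
b,g,r=[im[:,:,k].astype(int) for k in range(3)]
m=(r>b+50)&(r>g+50);ys,xs=np.nonzero(m[195:235,340:380]);print(xs.mean()+340,ys.mean()+195,len(xs), xs.min()+340,xs.max()+340,ys.min()+195,ys.max()+195)
print("cream",back("top",360.5,216,.058),"jar",back("top",457,231,.117),"orange",back("top",292,213,.11),"cab edge z.6",back("top",400,133,.6))
print("lids on tray",back("top",333,220,.117),back("top",391,210,.117))
print(delta(back("top",360.5,216,.2)))
E
```

```text
358.984126984127 215.35978835978835 189 350 369 206 224
cream [ 0.48011033 -0.05184175  0.058     ] jar [ 0.43777065 -0.32428905  0.117     ] orange [0.48391132 0.15159201 0.11      ] cab edge z.6 [ 0.60798889 -0.07839146  0.6       ]
lids on tray [0.46483229 0.03233317 0.117     ] [ 0.49582611 -0.13493077  0.117     ]
[ 42.9 -42.1   2.2]
```

View pics/c0.png

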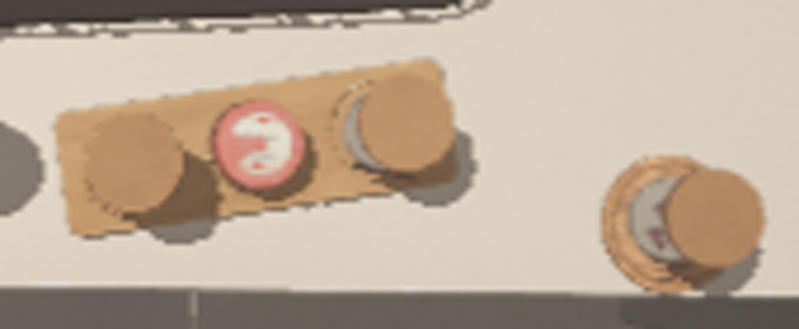

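The refined centres are cream (360.1,215.6) and trivet jar (456.9,231.4). The tray jars are symmetric about the cream and 85 mm either side, which matches the given spacing. I'll move away from the fridge first (world +y), then go diagonally, with the fingers shut.

```bash
python3 -m crank '[[1.6,-4.2,0,0,0,0,1],[1.6,-4.2,0,0,0,0,1],[1.6,-4.2,0,0,0,0,1],[1.6,-4.2,0,0,0,0,1],[1.6,-4.2,0,0,0,0,1]]'
python3 - <<'E'
from h import *
c=back("top",360.1,215.6,.058);c[2]=.2;print(c,delta(c),robot.get_obs()["q"])
E
```

```text
time: 0.72
position: [0.2202, -0.359, 0.292]
tool_rot: [0.984, 0.178, 0.0, -0.0]
ft_force: [-0.0, 0.3, 0.3]
grip_width: 0.0451
grip_force: 0.0
[ 0.48130308 -0.05062902  0.2       ] [ 35.3 -19.7   2.2] [-1.28746334e+00  2.53995269e-01  1.91764609e+00  1.54402769e-04
  9.70587320e-01 -7.43341774e-02]
```

```bash
python3 -m crank '[[3.5,-2,0,0,0,0,1],[3.5,-2,0,0,0,0,1],[3.5,-2,0,0,0,0,1],[3.5,-2,0,0,0,0,1],[3.5,-2,0,0,0,0,1]]'; python3 -m crank '[[3.5,-2,0,0,0,0,1],[3.5,-2,0,0,0,0,1],[3.5,-2,0,0,0,0,1],[3.5,-2,0,0,0,0,1],[3.5,-1.5,0,0,0,0,1]]';python3 -m crank '[[0,0,0,0,0,0,1],[0,0,0,0,0,0,1]]'
python3 - <<'E'
from h import *
import cv2
c=back("top",360.1,215.6,.058);c[2]=.083;print(delta(c))
i=cams.camera_info("wrist");K=np.array(i["intrinsics"]);T=np.array(i["pose"])
im=cams.camera("wrist");cv2.imwrite("pics/w0.png",im[:,:,::-1])
def proj(p):
    q=T[:3,:3].T@(np.array(p)-T[:3,3]);th=np.arctan2(np.hypot(q[0],q[1]),q[2]);a=np.arctan2(q[1],q[0])
    return K[0,0]*th*np.cos(a)+K[0,2],K[1,1]*th*np.sin(a)+K[1,2]
c[2]=.058;print("cream",proj(c),"jar",proj(back("top",456.9,231.4,.117)))
E
```

```text
time: 1.35
position: [0.3498, -0.2045, 0.2922]
tool_rot: [0.984, 0.178, -0.0, -0.0]
ft_force: [0.1, -1.3, -1.0]
grip_width: 0.0018
grip_force: 0.0
time: 1.98
position: [0.4802, -0.054, 0.292]
tool_rot: [0.984, 0.178, -0.0, -0.0]
ft_force: [-0.2, -0.8, -0.3]
grip_width: 0.0003
grip_force: 0.0
time: 2.22
position: [0.4791, -0.0554, 0.2918]
tool_rot: [0.984, 0.178, -0.001, -0.0]
ft_force: [-1.0, 0.0, -1.0]
grip_width: 0.0006
grip_force: 0.0
[ 0.4 -0.4 13.9]
cream (np.float64(315.98765672315324), np.float64(183.36866720711518)) jar (np.float64(514.6687064542425), np.float64(307.86684686385615))
```

View pics/w0.png

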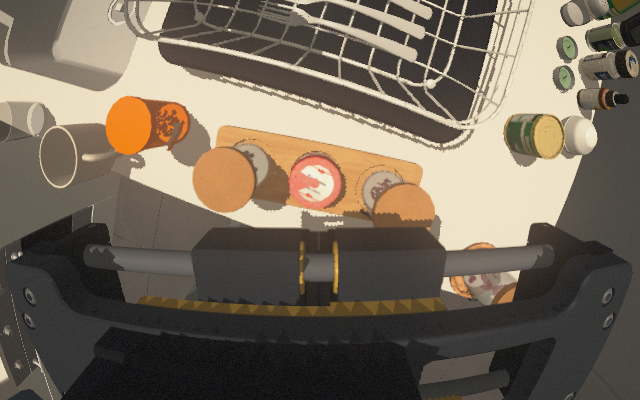

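The wrist view shows the red lid at about (316,182), against a prediction of (316,183). The cream position is confirmed, so I'll descend and hold.

```bash
python3 -m crank '[[0.2,-0.2,3.5,0,0,0,1],[0.2,-0.2,3.5,0,0,0,1],[0,0,3,0,0,0,1],[0,0,2.4,0,0,0,1],[0,0,1.5,0,0,0,1]]' | head -4; python3 -m crank '[[0,0,0,0,0,0,1],[0,0,0,0,0,0,1],[0,0,0,0,0,0,1]]' | head -4
python3 - <<'E'
from h import *
c=back("top",360.1,215.6,.058);c[2]=.083;print(delta(c))
E
```

```text
time: 2.9
position: [0.481, -0.0512, 0.1522]
tool_rot: [0.984, 0.177, -0.001, -0.0]
ft_force: [-0.9, 0.1, 0.3]
time: 3.28
position: [0.4825, -0.0507, 0.1541]
tool_rot: [0.984, 0.178, 0.001, 0.0]
ft_force: [-0.0, -0.4, 0.7]
[-0.1 -0.1  0.1]
```

Within about 1 mm. I'll hold for about 2.5 s, then rise and measure the way to the jar.

```bash
Z='[[0,0,0,0,0,0,1]]'
python3 -m crank '[[0,0,0,0,0,0,1],[0,0,0,0,0,0,1],[0,0,0,0,0,0,1],[0,0,0,0,0,0,1],[0,0,0,0,0,0,1]]' | head -2
python3 -m crank '[[0,0,0,0,0,0,1],[0,0,0,0,0,0,1],[0,0,0,0,0,0,1],[0,0,0,0,0,0,1],[0,0,0,0,0,0,1]]' | head -2
python3 -m crank '[[0,0,0,0,0,0,1],[0,0,0,0,0,0,1],[0,0,0,0,0,0,1],[0,0,0,0,0,0,1],[0,0,0,0,0,0,1]]' | head -2
python3 -m crank '[[0,0,0,0,0,0,1],[0,0,0,0,0,0,1],[0,0,0,0,0,0,1],[0,0,0,0,0,0,1],[0,0,0,0,0,0,1]]' | head -2
python3 -m crank '[[0,0,-2,0,0,0,1],[0,0,-4,0,0,0,1],[0,0,-5,0,0,0,1],[0,0,-5,0,0,0,1],[0,0,-3,0,0,0,1]]' | head -4
python3 - <<'E'
from h import *
j=back("top",456.9,231.4,.117);j[2]+=.025;print(j,delta(j))
E
```

```text
time: 3.9
position: [0.4822, -0.0503, 0.1532]
time: 4.53
position: [0.4822, -0.0503, 0.1533]
time: 5.15
position: [0.4822, -0.0503, 0.1532]
time: 5.78
position: [0.4822, -0.0503, 0.1532]
time: 6.4
position: [0.4826, -0.0504, 0.3459]
tool_rot: [0.984, 0.178, 0.002, 0.001]
ft_force: [0.1, -1.0, 0.0]
[ 0.43662084 -0.32398431  0.142     ] [-13.9  24.   13.4]
```

I'll turn the tool about −0.7 rad for more room from the fridge side (y ≈ −0.455), then cross.

```bash
python3 -m crank '[[0,0,0,0,0,-0.14,1],[0,0,0,0,0,-0.18,1],[0,0,0,0,0,-0.18,1],[0,0,0,0,0,-0.18,1],[0,0,0,0,0,0,1]]' | head -4
python3 - <<'E'
from h import *
j=back("top",456.9,231.4,.117);j[2]+=.025;print(delta(j),np.round(robot.get_obs()["q"],2))
E
```

```text
time: 7.02
position: [0.4819, -0.0502, 0.3431]
tool_rot: [0.869, 0.495, -0.0, -0.0]
ft_force: [-0.6, -0.6, -0.6]
[-25.9  10.1  13.1] [-0.33  0.27  1.71  0.    1.16  0.2 ]
```

```bash
python3 -m crank '[[-3,1.2,0,0,0,0,1],[-4,1.5,0,0,0,0,1],[-4,1.5,0,0,0,0,1],[-4,1.6,0,0,0,0,1],[-4,1.6,0,0,0,0,1]]' | head -4
python3 -m crank '[[-4,1.5,0,0,0,0,1],[-2.9,1.2,0,0,0,0,1],[0,0,0,0,0,0,1],[0,0,0,0,0,0,1]]' | head -4
python3 - <<'E'
from h import *
import cv2
j=back("top",456.9,231.4,.117);i=cams.camera_info("wrist");K=np.array(i["intrinsics"]);T=np.array(i["pose"])
im=cams.camera("wrist");cv2.imwrite("pics/w1.png",im[:,:,::-1])
q=T[:3,:3].T@(j-T[:3,3]);th=np.arctan2(np.hypot(q[0],q[1]),q[2]);a=np.arctan2(q[1],q[0])
print(K[0,0]*th*np.cos(a)+K[0,2],K[1,1]*th*np.sin(a)+K[1,2])
j[2]+=.025;print(delta(j))
E
```

```text
time: 7.65
position: [0.449, -0.2528, 0.3432]
tool_rot: [0.869, 0.494, 0.0, -0.0]
ft_force: [-0.7, 0.5, -0.7]
time: 8.15
position: [0.4374, -0.3238, 0.3429]
tool_rot: [0.869, 0.495, 0.0, -0.001]
ft_force: [-0.7, 0.5, 0.4]
319.47544751146313 190.12478579334766
[-0.1 -0.  13.1]
```

View pics/w1.png

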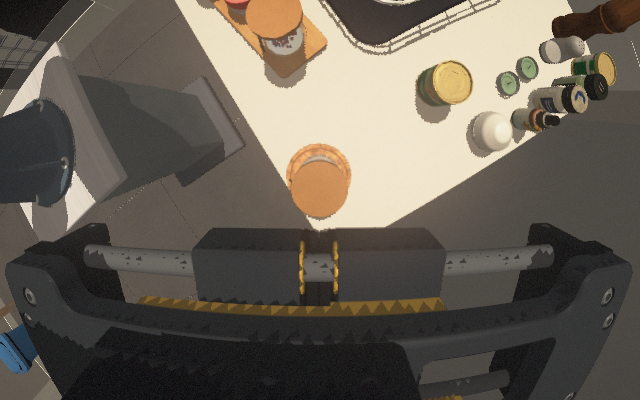

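The trivet jar's lid is centred at about (319,189), against a prediction of (319,190). I'll descend 13.1 cm and hold.

```bash
python3 -m crank '[[0,0,3.3,0,0,0,1],[0,0,3.3,0,0,0,1],[0,0,3,0,0,0,1],[0,0,2.3,0,0,0,1],[0,0,1.2,0,0,0,1]]' | head -4
for i in 1; do python3 -m crank '[[0,0,0,0,0,0,1],[0,0,0,0,0,0,1],[0,0,0,0,0,0,1],[0,0,0,0,0,0,1],[0,0,0,0,0,0,1]]' | head -4; done
python3 - <<'E'
from h import *
j=back("top",456.9,231.4,.117);j[2]+=.025;print(delta(j))
E
```

```text
time: 8.82
position: [0.4375, -0.323, 0.2113]
tool_rot: [0.868, 0.496, -0.0, -0.001]
ft_force: [-0.6, -0.5, 0.0]
time: 9.45
position: [0.4376, -0.3248, 0.2126]
tool_rot: [0.868, 0.496, 0.0, 0.0]
ft_force: [-0.5, -0.3, 0.2]
[ 0.  -0.1  0.1]
```

```bash
python3 -m crank '[[0,0,0,0,0,0,1],[0,0,0,0,0,0,1],[0,0,0,0,0,0,1],[0,0,0,0,0,0,1],[0,0,0,0,0,0,1]]' | head -2
python3 -m crank '[[0,0,0,0,0,0,1],[0,0,0,0,0,0,1],[0,0,0,0,0,0,1],[0,0,0,0,0,0,1],[0,0,0,0,0,0,1]]' | head -2
python3 -m crank '[[0,0,0,0,0,0,1],[0,0,0,0,0,0,1],[0,0,0,0,0,0,1],[0,0,0,0,0,0,1],[0,0,0,0,0,0,1]]' | head -2
python3 -m crank '[[0,0,0,0,0,0,1],[0,0,0,0,0,0,1],[0,0,0,0,0,0,1],[0,0,0,0,0,0,1],[0,0,0,0,0,0,1]]' | head -2
python3 -c "
from rig import ticket
print(ticket.hand_in())"
```

```text
time: 10.07
position: [0.4376, -0.3247, 0.2122]
time: 10.7
position: [0.4376, -0.3247, 0.2122]
time: 11.32
position: [0.4375, -0.3247, 0.2122]
time: 11.95
position: [0.4376, -0.3247, 0.2123]
the job is handed in; nothing more can be done
None
```

The job is handed in: the arm pointed about 2.5 cm above the hand cream's red lid for over 2 s, rose clear, then pointed about 2.5 cm above the lid of the jar on the trivet and finished there after more than 2 s, with no contact forces seen and about 12 s used.

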